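# Clamp the trial-lens case in its cradle

### The arm

A 6-joint arm with a two-finger parallel gripper is mounted at the origin on the work surface. World frame = base frame: x ahead of the robot, y to its left, z up, the work surface at z = 0. Lengths are in m, angles in rad, forces in N, time in s.
With the tool pointing down it reaches from about 0.375 to 0.925 m from the base axis. Payload 5.7 kg.
Tool frame: the origin (TCP) lies on the mounting face of the last link; the fingertips stand 182 mm ahead of it and the grasp point (between the pads) lies 163 mm ahead of it (manip.tips_ahead is the distance from the TCP to the fingertips, in m); z points along the fingers, y is the line along which they close (so a half turn about z gives the same grasp; the last joint's range is limited). The gripper opens to 88 mm and grips with 3 to 60 N. Pads are 20 mm wide; open, the fingers measure 115 mm over their backs; the gripper's body (75 mm by 178 mm) begins 61 mm behind the grasp point.
Start: joints at [-1.413, 0.359, 1.51, -0, 1.272, -0.115], TCP at [0.162, -0.578, 0.405] pointing down, gripper open.
Joint ranges: [-2.97, 2.97], [-1.01, 2.36], [0.21, 2.38], [-0.96, 4.11], [0.2, 2.71], [-2.98, 2.98]. Speed limits (rad/s): [2.39, 2.39, 3.14, 3.14, 3.14, 3.14].

### API

Orientations are given as a unit quaternion [w, x, y, z].
In Python, from bench import manip gives the robot as it stands.
- The arm moves only by the tool jog_arm, never from a script. Its argument "rows" is text: rows parted by semicolons, each of 7 numbers parted by spaces: the turn, a rotation vector about the tool's x, y, z in degrees, then the shift along the tool's x, y, z in mm, then the finger opening in mm, from 0 to 87.8. In form: rx ry rz x y z gripper; .... A call has 1 to 12 rows; each row is the pose to reach, as a shift and turn from the pose commanded when the call began, along the tool's axes at that moment; what a row does not reach only later rows make up. A row lasts 1/12 s, in which the tool goes at most 41.7 mm and 7.16 degrees, less where a joint would pass 70% of its speed; a pose out of reach is approached as far as the arm can. A call with a gripper value outside its range is refused whole. The fingers move at their own pace and stop on an object; "force" is the grip in N (left out, the last holds). Time passes only in rows, so rows that repeat a pose let the fingers close. It gives the time, the measured TCP pose, the force, the opening and the grip force at its end, in the units of the state.
- manip.get_obs(): the state, without advancing time (a new reading comes with each control period).
- manip.camera(name): name is "side" or "top" or "wrist"; returns the picture (480x640x3 uint8, red, green, blue); there is no depth.
- manip.camera_model(name): a dict with "fx", "fy", "cx", "cy" (pixels), "dist_coeffs" ([k1, k2, p1, p2, k3] as OpenCV has them; the pictures are not rectified), "pose" (4x4, takes a point from camera to world coordinates); the wrist camera has in their place "hand_eye" (4x4, takes a point from camera to tool coordinates, whose origin is the TCP and whose axes are the flange's). Camera axes: x right, y down, z forward; pixel columns grow to the right and rows downward; lengths in m; the calibration is good to about 2 mm. A picture is of the moment at which its call begins: read the wrist's pose just before it. camera_model takes no time and is no camera call.
- manip.sign_off(): hands the job in; it is judged then, once.
The state is a dict: "time_s": time; "joint_positions": joint angles; "joint_vel": joint speeds; "joint_torque": joint torques, N m; "tcp_pos": TCP position; "tcp_rot": TCP orientation; "wrist_force": force on the tool from outside, world axes, zero at the start; "wrist_torque": the same for the moment, N m; "width": opening from 0.0 (shut) to 1.0 (fully open); "grip_force": force on a finger pad.
Only numpy, scipy, OpenCV 4.12 (cv2) and the standard library are available. Lean on these libraries where they do the work, as an engineer would, in place of code of your own. Each camera call takes 0.05 s, during which the arm holds its last target. There are 200 camera calls.

### The job

Secure the trial-lens case in its clamp cradle, by pushing only: with the back of a finger, swing the strap over the case until it stops fully home under the cam, and only then push the cam lever all the way down. Do not lift or shift the case, and leave the white bottle, the stamp and the control box where they stand.

Things in the scene. Friction and masses are not known exactly. Their poses are not given: they have to be found in the camera images.
- cradle: Fixed grey steel cradle, base plate 160 (x) x 240 (y) x 12 mm on the desk. Origin: centre of its underside, z up. In its frame: case in the middle between 8 mm ribs; strap's pivot post (26 mm thick) at x 0, y +92; keeper at y -90: upright plate, x -28.5 to -14.5, 28 mm wide in y, top 118 mm above the desk, on the -x side of the closed strap, carrying the cam lever.
- strap (a joint): Strap angle, rad: 0 = fully home (over the case along the cradle's -y, end under the cam, against the keeper); grows as it swings open, level, about its upright pivot towards the cradle's +x (1.57: along +x); 1.7 at most. Starts open, 0.95 to 1.5. Stiff, stays where left; about 1.5 N at 100 mm from the pivot moves it.
- strap_pivot (a point): Point on the strap's upright pivot axis, at mid-height of the strap, 77 mm above the desk; cradle frame (0, 92, 77) mm.
- strap_mid (a point): Point in the middle of the strap's section, 100 mm from the pivot axis. The strap is a level aluminium bar 28 mm wide, 16 mm high (69 to 85 mm above the desk); it points from the pivot along its own -y. It is pushed home on the side face that looks to the cradle's +x when closed. A rubber foot under it (look only, 24 mm wide) hangs to 60 mm above the desk.
- strap_end (a point): Free end of the strap, 181 mm from the pivot axis, mid-height.
- cam_lever (a joint): Cam lever angle, rad: 0 = fully down (level, pointing outward along the cradle's -y); grows as it stands up about a level axis along the cradle's x; 1.3 at most. Starts raised, 0.85 to 1.15. Stiff, stays where left; about 5 N square to it at 70 mm from its pivot moves it. It turns whether or not the strap is home.
- lever_pivot (a point): Pivot of the cam lever, 102 mm above the desk; cradle frame (3, -90, 102) mm. The cam round it is 20 mm across.
- lever_knob (a point): Centre of the black ball (22 mm diameter) at the lever's tip, 90 mm from the pivot. The lever is a flat steel bar 14 mm wide and 8 mm thick; down, its top face is 108 mm above the desk.
- case_mid (a point): Centre of the loose trial-lens case, a black box with grey lid showing four round lens rings, 108 (x) x 120 (y) x 45 mm, about 0.7 kg, sitting on the cradle plate; its top is 57 mm above the desk, 12 mm below the strap.
- spray_mid (a point): Middle of the white bottle with black cap, 54 mm across and 150 mm tall, standing upright, on the cradle's +x side towards the lever end. Bystander.
- stamp_mid (a point): Centre of the black and white desk stamp, 45 x 60 x 60 mm, beyond the pivot end of the cradle, beside the control box. Bystander.
- control_mid (a point): Centre of the flat black control box, 75 x 130 x 26 mm, lying beyond the pivot end of the cradle. Bystander.

How it is judged:
On the way, in this order (a step that is already met when the one before it is completed fails the run):
1. the strap is swung home while the lever is still up (value of joint strap below 0.06 rad and value of joint cam_lever above 0.5 rad), for 0.2 s.
2. the cam lever is pushed down over the strap (value of joint cam_lever below 0.12 rad and value of joint strap below 0.06 rad), for 0.2 s.
At the end, for the whole second after the job is handed in: The strap is within 0.06 rad of fully home, the cam lever within 0.12 rad of fully down, the case within 10 mm and the bystanders within 20 mm of where they started (all of step 2 and distance of case_mid from where it was at the start of the episode below 0.01 m and distance of each of spray_mid, stamp_mid, control_mid from where it was at the start of the episode below 0.02 m); the robot touches nothing.
It fails at once if the lever is pushed down (below 0.5 rad) before the strap is home (within 0.1 rad) (value of joint cam_lever below 0.5 rad and value of joint strap above 0.1 rad).
It fails at once if the case is lifted, carried or shifted by more than 12 mm (distance of case_mid from where it was at the start of the episode above 0.012 m).
It fails at once if the bottle, stamp or control box is moved by more than 25 mm (distance of any of spray_mid, stamp_mid, control_mid from where it was at the start of the episode above 0.025 m).
It also fails if it takes over 48 s, if anything falls off the work surface, if the arm or the gripper's body presses on something with over 40 N, if the wrist force passes 120 N, or if a joint passes its speed limit or range.

## Working session

There is one attempt and no reset: what is moved stays moved. The work goes in short steps, Python scripts to look and compute and a tool call to move; the robot and the scene stay as the last step left them, time stands still between calls to the robot, and variables do not carry over. Pictures are saved under pics/ and viewed, at most 10 in all, crops included, and the job is handed in when it is done.

Besides the shell and the picture viewer there is one more tool, called as name(argument=value, ...) on one line, values as JSON. jog_arm: Moves the arm, as the interface text tells. Its arguments: {"type":"object","properties":{"rows":{"type":"string"},"force":{"type":"number"}},"required":["rows"]}

```bash
mkdir -p pics; python3 - <<'E'
from bench import manip
import cv2,numpy as np
np.set_printoptions(precision=4,suppress=True)
for n in ("top","side"):
    cv2.imwrite(f"pics/{n}0.png",manip.camera(n)[:,:,::-1]); print(n,manip.camera_model(n))
print(manip.camera_model("wrist")); o=manip.get_obs();print(o["time_s"],o["tcp_pos"],o["tcp_rot"])
E
ls
```

```text
top {'fx': 449.4672820118974, 'fy': 449.4672820118974, 'cx': 321.30675454278844, 'cy': 231.9214663088683, 'dist_coeffs': array([-0.0023,  0.    ,  0.    ,  0.    ,  0.    ]), 'pose': array([[-0.0255, -0.9892,  0.1443,  0.464 ],
       [-0.9997,  0.0247, -0.0074,  0.0362],
       [ 0.0037, -0.1445, -0.9895,  0.9403],
       [ 0.    ,  0.    ,  0.    ,  1.    ]])}
side {'fx': 469.4381027892993, 'fy': 469.4381027892993, 'cx': 309.39216193713577, 'cy': 237.87825631070194, 'dist_coeffs': array([-0.0232,  0.    ,  0.    ,  0.    ,  0.    ]), 'pose': array([[ 0.9623, -0.2044,  0.1795,  0.4784],
       [-0.272 , -0.7214,  0.6369, -0.4111],
       [-0.0007, -0.6617, -0.7498,  0.6005],
       [ 0.    ,  0.    ,  0.    ,  1.    ]])}
{'fx': 394.5738829667397, 'fy': 394.5738829667397, 'cx': 317.07013728951256, 'cy': 235.7939196527465, 'dist_coeffs': array([-0.0631,  0.    ,  0.    ,  0.    ,  0.    ]), 'hand_eye': array([[ 0.0003, -0.971 , -0.2389,  0.0658],
       [ 1.    ,  0.0002,  0.0006, -0.0001],
       [-0.0005, -0.2389,  0.971 ,  0.021 ],
       [ 0.    ,  0.    ,  0.    ,  1.    ]])}
0.1 [ 0.1616 -0.5775  0.4039] [-0.0009  0.9907  0.136  -0.    ]
pics
```

View pics/top0.png

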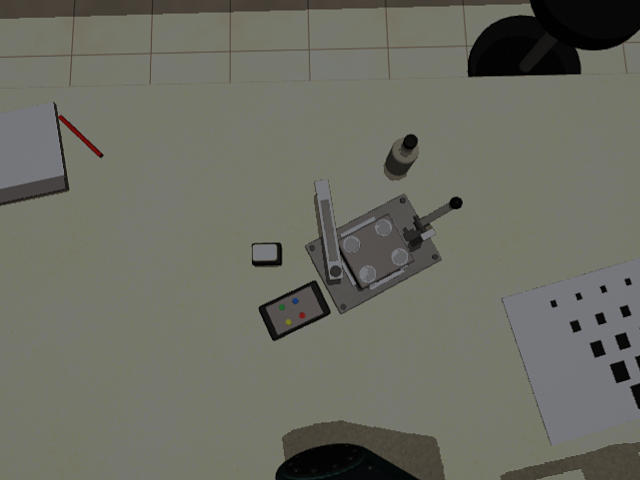

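View pics/side0.png

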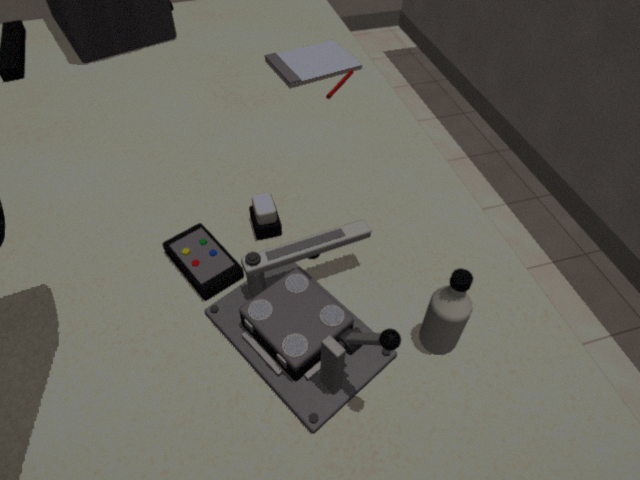

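```bash
cat > h.py <<'E'
import numpy as np,cv2
from scipy.optimize import least_squares
from bench import manip
np.set_printoptions(precision=4,suppress=True)
def proj(n,P):
    m=manip.camera_model(n);T=np.linalg.inv(m["pose"])
    K=np.array([[m["fx"],0,m["cx"]],[0,m["fy"],m["cy"]],[0,0,1]])
    return cv2.projectPoints(np.atleast_2d(P).astype(float),cv2.Rodrigues(T[:3,:3])[0],T[:3,3],K,m["dist_coeffs"])[0][:,0]
def ray(n,uv,z):
    m=manip.camera_model(n);K=np.array([[m["fx"],0,m["cx"]],[0,m["fy"],m["cy"]],[0,0,1]])
    p=cv2.undistortPoints(np.array([[uv]],float),K,m["dist_coeffs"])[0,0]
    d=m["pose"][:3,:3]@np.r_[p,1];o=m["pose"][:3,3];return o+d*(z-o[2])/d[2]
def R(a): return np.array([[np.cos(a),-np.sin(a),0],[np.sin(a),np.cos(a),0],[0,0,1]])
def world(q,P): return np.atleast_2d(P)@R(q[2]).T+[q[0],q[1],0]
E
python3 - <<'E'
from h import *
C=np.array([[80,120,12],[80,-120,12],[-80,-120,12],[-80,120,12.]])/1e3
top=np.array([[306,246],[403,195],[440,258],[342,313.]]);side=np.array([[395,352],[313,430],[206,310.]])
def pts(p):
    s,l=p[3:5]
    e=np.array([np.sin(s)*.181,.092-np.cos(s)*.181,.085]);k=np.array([.003,-.09-np.cos(l)*.09,.102+np.sin(l)*.09])
    return e,k
def f(p):
    e,k=pts(p);W=world(p,C);ek=world(p,[e,k])
    return np.r_[(proj("top",W)-top).ravel(),(proj("side",W[[1,2,3]])-side).ravel(),(proj("top",ek)-[[322,181],[456,203]]).ravel(),(proj("side",ek)-[[364,226],[390,339]]).ravel()]
r=least_squares(f,[.47,-.07,-.5,1.2,1.0],loss="soft_l1");p=r.x
print(p,r.fun.round(1));print("e,k",world(p,pts(p)));print("pivots",world(p,[[0,.092,.077],[.003,-.09,.102]]))
print("bottle cap top",ray("top",(410,141),.15),ray("side",(461,278),.15)); print("base",ray("side",(438,342),0.01))
E
```

```text
[ 0.5532 -0.0754  0.4731  1.2094  0.9087] [-2.9  0.5  0.  -2.4  1.7  0.9 -1.7  2.3  2.4 -0.4 -0.2  2.2 -4.6  0.4
 -0.4 -0.9 -1.4 -0.6  2.8 -0.3 -0.2  0.4]
e,k [[ 0.6912  0.0267  0.085 ]
 [ 0.6221 -0.2034  0.173 ]]
pivots [[ 0.5113  0.0065  0.077 ]
 [ 0.5969 -0.1541  0.102 ]]
bottle cap top [ 0.7436 -0.1365  0.15  ] [ 0.7428 -0.1392  0.15  ]
base [ 0.7406 -0.1467  0.01  ]
```

```bash
cat >> h.py <<'E'
from scipy.spatial.transform import Rotation as Ro
Q=[ 0.5532,-0.0754,0.4731]
def down(yaw): # tool x at yaw, z down
    return Ro.from_matrix(np.array([[np.cos(yaw),np.sin(yaw),0],[np.sin(yaw),-np.cos(yaw),0],[0,0,-1]]))
def cur():
    o=manip.get_obs();q=o["tcp_rot"];return np.array(o["tcp_pos"]),Ro.from_quat(np.r_[q[1:],q[0]]),o
def delta(tip,yaw,ref=None):
    p,r=ref or cur()[:2];g=down(yaw);t=np.array(tip)-g.apply([0,0,manip.tips_ahead])
    print((r.inv()*g).as_rotvec(degrees=True).round(1),(r.inv().apply(t-p)*1e3).round(1))
def strap_tip(s,rad,off,z,q=Q):
    a=q[2]-np.pi/2+s;d=np.array([np.cos(a),np.sin(a)]);n=np.array([-d[1],d[0]])
    return np.r_[world(q,[0,.092,0])[0,:2]+d*rad+n*off,z],a
E
python3 -c "
from h import *
t=strap_tip(1.21,.11,.0395,.215);print(t);delta(*t)"
```

```text
(array([0.6162, 0.0581, 0.215 ]), 0.11230367320510348)
[-0.1 -0.   9.2] [ 609.  -489.6    7.8]
```

jog_arm(rows="0 0 0 300 -245 0 0;0 0 0 300 -245 0 0;0 0 0 300 -245 0 0;0 0 0 300 -245 0 0;0 0 0 300 -245 0 0;0 0 0 300 -245 0 0;0 0 0 300 -245 0 0;0 0 0 300 -245 0 0;0 0 0 300 -245 0 0;0 0 0 300 -245 0 0;0 0 0 300 -245 0 0;0 0 0 300 -245 0 0")

```text
time_s: 1.1
tcp_pos: [0.3847, -0.2605, 0.4045]
tcp_rot: [0.0, 0.991, 0.137, -0.0]
wrist_force: [0.1, -0.3, -0.4]
width: 0.121
grip_force: 0.0
```

jog_arm(rows="0 0 9 309 -245 0 0;0 0 9 309 -245 0 0;0 0 9 309 -245 0 0;0 0 9 309 -245 0 0;0 0 9 309 -245 0 0;0 0 9 309 -245 0 0;0 0 9 309 -245 0 0;0 0 9 309 -245 0 0;0 0 9 309 -245 0 0;0 0 9 309 -245 0 0;0 0 9 309 -245 0 0;0 0 9 309 -245 0 0")

```text
time_s: 2.1
tcp_pos: [0.6169, 0.0573, 0.4039]
tcp_rot: [0.0, 0.998, 0.058, -0.0]
wrist_force: [-0.3, 0.2, 0.7]
width: 0.009
grip_force: 0.0
```

```bash
python3 - <<'E'
from h import *
p,r,o=cur();print(p,r.as_matrix(),o["joint_positions"],o["time_s"],o["width"],o["wrist_force"])
w=manip.camera("wrist")
m=manip.camera_model("wrist");H=np.eye(4);H[:3,:3]=r.as_matrix();H[:3,3]=p;H=H@m["hand_eye"];T=np.linalg.inv(H)
K=np.array([[m["fx"],0,m["cx"]],[0,m["fy"],m["cy"]],[0,0,1]])
for name,X in dict(c=[[.08,.12,.012],[.08,-.12,.012],[-.08,-.12,.012],[-.08,.12,.012]],piv=[[0,.092,.085]],strap=[[.181*np.sin(1.21)+s*.014*np.cos(1.21),.092-.181*np.cos(1.21)+s*.014*np.sin(1.21),.085] for s in(-1,1)]).items():
    u=cv2.projectPoints(world(Q,X),cv2.Rodrigues(T[:3,:3])[0],T[:3,3],K,m["dist_coeffs"])[0][:,0];print(name,u.round())
    for a in u: cv2.drawMarker(w,tuple(int(v) for v in a.round()),(255,0,0),cv2.MARKER_CROSS,12,1) if abs(a).max()<2000 else 0
cv2.imwrite("pics/w1.png",w[:,:,::-1])
E
```

```text
[0.6169 0.0573 0.4039] [[ 0.9933  0.116  -0.0009]
 [ 0.1159 -0.9933 -0.0007]
 [-0.0009  0.0006 -1.    ]] [-0.0185  0.3876  1.4667 -0.0007  1.2882  1.4363] 2.1 0.008782586471765693 [-0.3052  0.1944  0.6519]
c [[301. 255.]
 [537. 170.]
 [568. 315.]
 [354. 388.]]
piv [[362. 354.]]
strap [[389. 133.]
 [351. 132.]]
```

View pics/w1.png

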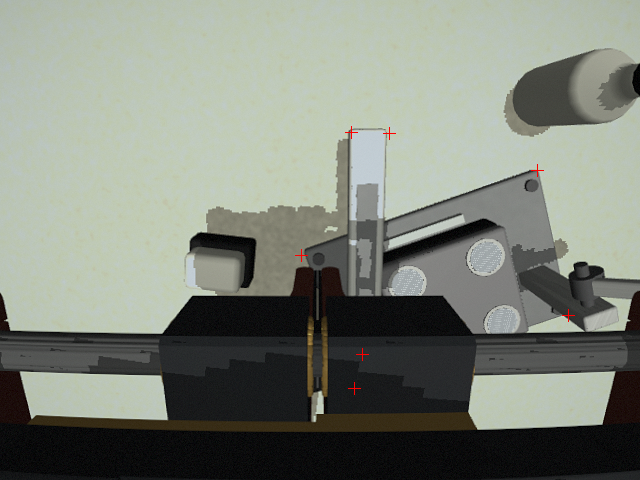

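```bash
python3 - <<'E'
from h import *
p0,r0,_=cur();m=manip.camera_model("wrist");H=np.eye(4);H[:3,:3]=r0.as_matrix();H[:3,3]=p0;T=np.linalg.inv(H@m["hand_eye"])
K=np.array([[m["fx"],0,m["cx"]],[0,m["fy"],m["cy"]],[0,0,1]])
pw=lambda X:cv2.projectPoints(X,cv2.Rodrigues(T[:3,:3])[0],T[:3,3],K,m["dist_coeffs"])[0][:,0]
C=np.array([[80,120,12],[80,-120,12],[-80,-120,12],[-80,120,12.]])/1e3
top=np.array([[306,246],[403,195],[440,258],[342,313.]]);side=np.array([[395,352],[313,430],[206,310.]])
def f(p):
    s,l=p[3:5];S,c=np.sin(s),np.cos(s)
    E=[[.181*S+k*.014*c,.092-.181*c+k*.014*S,.085] for k in(-1,1)]
    k=[.003,-.09-np.cos(l)*.09,.102+np.sin(l)*.09]
    W=world(p,C);E=world(p,E);k=world(p,[k])
    return np.r_[(proj("top",W)-top).ravel(),(proj("side",W[[1,2,3]])-side).ravel(),(proj("top",k)-[456,203]).ravel(),(proj("side",k)-[390,339]).ravel(),(proj("top",E.mean(0))-[322,181]).ravel(),(pw(W[:2])-[[305,247],[535,170]]).ravel(),(pw(E)-[[386,129],[349,128]]).ravel()]
r=least_squares(f,[.553,-.075,.47,1.2,.9],loss="soft_l1");print(r.x,r.fun.round(1))
s=r.x[3];t=strap_tip(s,.11,.0395,.066,r.x[:3]);print(t);delta(*t)
E
```

```text
[ 0.5544 -0.0753  0.465   1.222   0.9136] [-2.9 -0.6  0.4 -2.6  1.6  0.9 -2.3  1.4  3.   0.1 -0.3  2.  -3.5 -0.5
 -1.2 -0.6 -0.2  0.3 -1.1 -1.7 -4.8  5.1  2.  -1.5  0.8 -0.4 -0.3  0.5]
(array([0.6178, 0.059 , 0.066 ]), np.float64(0.11615799082921363))
[ 0.   0.1 -0.1] [  2.1  -2.2 156. ]
```

jog_arm(rows="0 0 0 2 -2 156 0;0 0 0 2 -2 156 0;0 0 0 2 -2 156 0;0 0 0 2 -2 156 0;0 0 0 2 -2 156 0;0 0 0 2 -2 156 0;0 0 0 2 -2 156 0")

```text
time_s: 2.73
tcp_pos: [0.6185, 0.059, 0.2505]
tcp_rot: [0.0, 0.998, 0.057, 0.001]
wrist_force: [0.9, -0.2, 0.1]
width: 0.003
grip_force: 0.0
```

```bash
sed -i 's/^Q=.*/Q=[0.5544,-0.0753,0.465]/' h.py; python3 - <<'E'
from h import *
p,r,o=cur();print(p,o["wrist_force"],o["width"])
for s in np.r_[1.222,np.arange(1.15,-.01,-.0958),0]:
    t=strap_tip(s,.11,.0275 if s<1.22 else .03,.066);print(s.round(2),end=" ");delta(*t)
E
```

```text
[0.6185 0.059  0.2505] [ 0.9371 -0.1684  0.105 ] 0.002538169519950886
1.22 [ 0.  -0.1 -0.1] [-0.7  9.5  2.5]
1.15 [ 0.  -0.1  4. ] [ 1.  20.   2.5]
1.05 [ 0.  -0.1  9.5] [ 2.4 30.7  2.5]
0.96 [ 0.  -0.1 15. ] [ 2.7 41.6  2.5]
0.86 [ 0.  -0.1 20.5] [ 2.  52.4  2.5]
0.77 [-0.  -0.1 26. ] [ 0.3 63.2  2.5]
0.67 [-0.  -0.1 31.5] [-2.4 73.7  2.5]
0.58 [-0.  -0.1 36.9] [-6.2 83.9  2.5]
0.48 [-0.  -0.1 42.4] [-10.9  93.6   2.5]
0.38 [-0.  -0.1 47.9] [-16.5 102.9   2.5]
0.29 [-0.  -0.1 53.4] [-23.  111.6   2.5]
0.19 [-0.  -0.1 58.9] [-30.3 119.7   2.5]
0.1 [-0.  -0.1 64.4] [-38.3 127.    2.5]
0.0 [-0.1 -0.1 69.9] [-47.  133.5   2.4]
0.0 [-0.1 -0.1 69.9] [-47.  133.6   2.4]
```

jog_arm(rows="0 0 0 -1 5 2 0;0 0 0 -1 10 2 0;0 0 2 0 15 2 0;0 0 4 1 20 2 0;0 0 7 2 25 2 0;0 0 9.5 2 31 2 0;0 0 12 3 36 2 0;0 0 15 3 42 2 0;0 0 18 2 47 2 0;0 0 20.5 2 52 2 0;0 0 26 0 63 2 0;0 0 26 0 63 2 0")

```text
time_s: 3.73
tcp_pos: [0.6259, -0.0039, 0.2485]
tcp_rot: [0.0, 0.985, -0.17, 0.002]
wrist_force: [0.1, 1.5, -0.2]
width: 0.004
grip_force: 0.0
```

```bash
python3 - <<'E'
from h import *
p,r,o=cur();print(p,o["wrist_force"],o["time_s"])
cv2.imwrite("pics/s2.png",cv2.resize(manip.camera("side")[150:450,150:550,::-1],(800,600)))
for s in np.arange(.77,-.05,-.0958):
    t=strap_tip(s,.11,.0275,.066);print(s.round(2),end=" ");delta(*t)
E
```

```text
[ 0.6259 -0.0039  0.2485] [ 0.0751  1.4953 -0.2335] 3.7333
0.77 [-0.  -0.1 -0.1] [0.4 0.  0.2]
0.67 [-0.  -0.1  5.4] [ 2.5 10.7  0.2]
0.58 [-0.  -0.1 10.9] [ 3.7 21.5  0.2]
0.48 [-0.  -0.1 16.4] [ 3.7 32.3  0.2]
0.39 [-0.1 -0.1 21.8] [ 2.8 43.1  0.2]
0.29 [-0.1 -0.1 27.3] [ 0.8 53.8  0.2]
0.2 [-0.1 -0.1 32.8] [-2.2 64.2  0.2]
0.1 [-0.1 -0.1 38.3] [-6.2 74.3  0.2]
0.0 [-0.1 -0.1 43.8] [-11.1  84.    0.2]
```

View pics/s2.png

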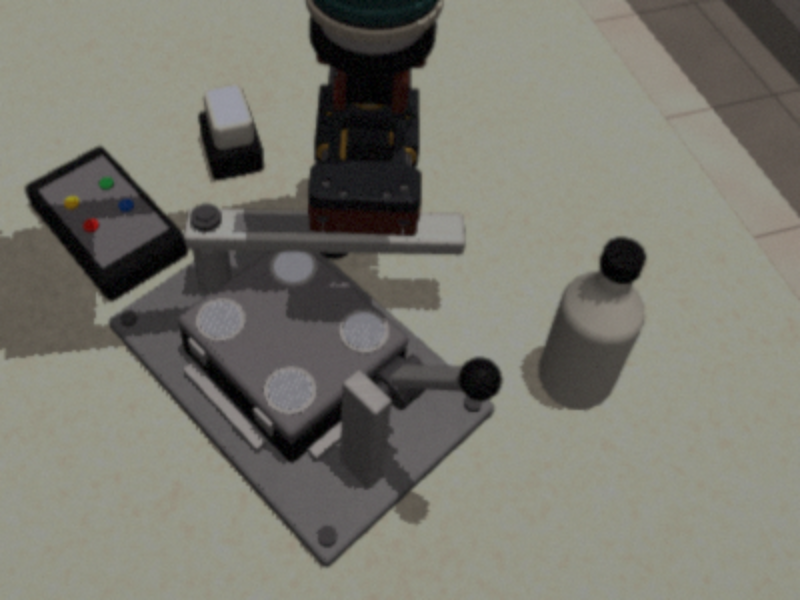

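The strap follows the finger: in the crop its end is at (465,232), the knob still stands at (480,380), and the case is unmoved.

jog_arm(rows="0 0 3 1 5 0 0;0 0 5.5 2 11 0 0;0 0 8 3 16 0 0;0 0 11 4 21 0 0;0 0 14 4 27 0 0;0 0 16.5 4 32 0 0;0 0 19 3 38 0 0;0 0 22 3 43 0 0;0 0 25 2 48 0 0;0 0 27.5 1 54 0 0;0 0 30 -1 59 0 0;0 0 33 -2 64 0 0")

```text
time_s: 4.78
tcp_pos: [0.6025, -0.0619, 0.2478]
tcp_rot: [-0.001, 0.898, -0.441, 0.001]
wrist_force: [0.9, 1.4, 0.4]
width: 0.006
grip_force: 0.7
```

jog_arm(rows="0 0 1 0 2.5 0 0;0 0 3 0 5 0 0;0 0 4 1 7.5 0 0;0 0 5.5 1 10 0 0;0 0 7 1 12.5 0 0;0 0 8.5 1 15 0 0;0 0 10 1 17.5 0 0;0 0 10 1 17.5 0 0")

```text
time_s: 5.45
tcp_pos: [0.5883, -0.0736, 0.2466]
tcp_rot: [0.0, 0.855, -0.519, -0.0]
wrist_force: [0.6, 1.1, 0.6]
width: 0.002
grip_force: 0.2
```

```bash
python3 - <<'E'
from h import *
p,r,o=cur();print(p,o["wrist_force"],r.inv().apply(o["wrist_force"]),o["time_s"])
for s in (.1,.05,0,-.03): t=strap_tip(s,.11,.0275,.066);print(s,end=" ");delta(*t)
E
```

```text
[ 0.5883 -0.0736  0.2466] [0.615  1.085  0.6136] [-0.6781 -1.0466 -0.6139] 5.45
0.1 [ 0.   0.  -4.8] [ 1.1 -7.2 -1.4]
0.05 [ 0.  0. -2.] [ 2.8 -1.8 -1.4]
0 [0.  0.  0.9] [ 4.3  3.6 -1.4]
-0.03 [0.  0.  2.6] [ 5.   7.  -1.4]
```

jog_arm(rows="0 0 0 1 2 -1 0;0 0 1 2 4 -1 0;0 0 1 2 6 -1 0;0 0 1 2 6 -1 0")

```text
time_s: 5.78
tcp_pos: [0.5839, -0.0781, 0.2475]
tcp_rot: [0.0, 0.851, -0.525, -0.0]
wrist_force: [-1.1, -0.2, 0.1]
width: 0.004
grip_force: 0.0
```

jog_arm(rows="0 0 0 0 1 0 0;0 0 0 0 2 0 0;0 0 0 0 3 0 0;0 0 0 0 3 0 0;0 0 0 0 3 0 0")

```text
time_s: 6.2
tcp_pos: [0.5819, -0.0793, 0.2477]
tcp_rot: [-0.0, 0.851, -0.525, 0.0]
wrist_force: [1.9, 1.2, -1.1]
width: 0.007
grip_force: 1.0
```

```bash
python3 - <<'E'
from h import *
p,r,o=cur();print(p,r.inv().apply(o["wrist_force"]),o["time_s"])
for s in (0,): t=strap_tip(s,.11,.0275,.066);print(s,end=" ");delta(*t)
cv2.imwrite("pics/s3.png",cv2.resize(manip.camera("side")[200:440,190:510,::-1],(800,600),interpolation=cv2.INTER_CUBIC))
E
```

```text
[ 0.5819 -0.0793  0.2477] [-0.283  -2.2237  1.0726] 6.2
0 [-0. -0. -0.] [ 2.1 -4.8 -0.3]
```

View pics/s3.png

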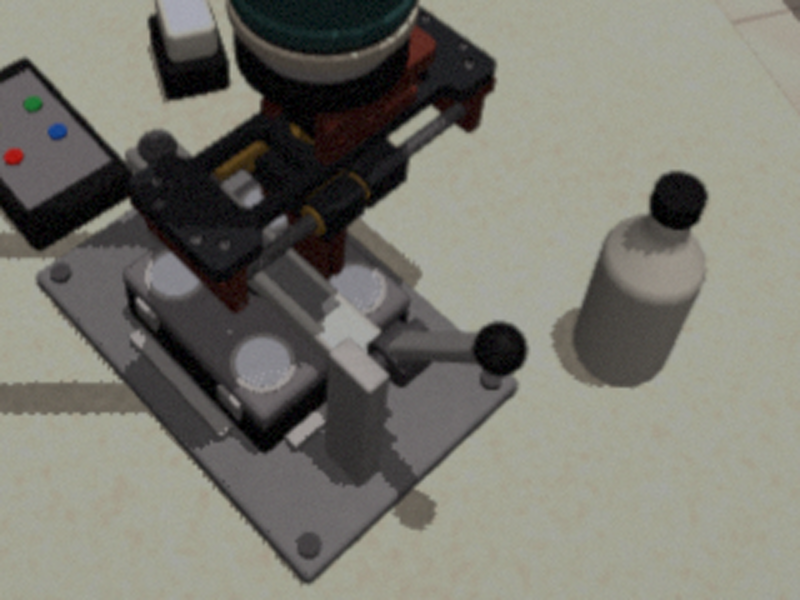

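The strap's end is nearly against the keeper (350,330). I'll keep nudging until the force shows the stop.

jog_arm(rows="0 0 0 1 1 0 0;0 0 0 1 2 0 0;0 0 0 1 3 0 0;0 0 0 1 3 0 0;0 0 0 1 3 0 0")

```text
time_s: 6.67
tcp_pos: [0.5811, -0.08, 0.2478]
tcp_rot: [-0.003, 0.851, -0.526, 0.001]
wrist_force: [8.2, 9.4, -5.5]
width: 0.005
grip_force: 5.9
```

jog_arm(rows="0 0 0 0 1 0 0;0 0 0 0 2 0 0;0 0 0 0 2 0 0;0 0 0 0 2 0 0")

```text
time_s: 7.0
tcp_pos: [0.5805, -0.0803, 0.2478]
tcp_rot: [-0.004, 0.85, -0.526, 0.002]
wrist_force: [13.6, 14.3, -8.8]
width: 0.005
grip_force: 8.8
```

Firm stop: the force rises to 20 N while the tool stands still. Backing off and up.

jog_arm(rows="0 0 0 0 -12 0 0;0 0 0 0 -24 0 0;0 0 0 0 -24 -40 0;0 0 0 0 -24 -80 0;0 0 0 0 -24 -120 0;0 0 0 0 -24 -150 0;0 0 0 0 -24 -150 0;0 0 0 0 -24 -150 0")

```text
time_s: 7.67
tcp_pos: [0.5998, -0.0718, 0.3999]
tcp_rot: [-0.0, 0.851, -0.525, 0.002]
wrist_force: [-0.4, 0.9, 0.2]
width: 0.004
grip_force: 0.0
```

```bash
python3 - <<'E'
from h import *
p,r,o=cur();print(p,o["wrist_force"],o["time_s"])
w=manip.camera("wrist")
cv2.imwrite("pics/w4.png",w[:,:,::-1])
a=Q[2]-np.pi/2
def lt(l,rad=.070,h=.010,gap=0):
    u=rad*np.cos(l)-(.004+gap)*np.sin(l)-h; z=.102+rad*np.sin(l)+(.004+gap)*np.cos(l)
    return np.r_[world(Q,[.003,-.09-u,0])[0,:2],z]
ref=(p,r)
for l in (1.3,1.1,.914,.7,.5,.3,.15,0): print(l,lt(l),end=" ");delta(lt(l),a,ref)
E
```

```text
[ 0.5998 -0.0718  0.3999] [-0.3608  0.9474  0.1568] 7.6667
1.3 [ 0.5996 -0.1588  0.1705] [-0.2 -0.2 -0. ] [77.4 39.3 47.5]
1.1 [ 0.6056 -0.1707  0.1662] [-0.2 -0.2 -0. ] [90.7 39.3 51.9]
0.914 [ 0.6107 -0.1808  0.1599] [-0.2 -0.2 -0. ] [102.1  39.3  58.3]
0.7 [ 0.6158 -0.191   0.1502] [-0.2 -0.2 -0. ] [113.5  39.4  68. ]
0.5 [ 0.6196 -0.1987  0.1391] [-0.2 -0.2 -0. ] [122.   39.4  79.1]
0.3 [ 0.6224 -0.2042  0.1265] [-0.2 -0.2 -0. ] [128.1  39.4  91.7]
0.15 [ 0.6237 -0.2068  0.1164] [-0.2 -0.2 -0. ] [131.   39.5 101.8]
0 [ 0.6243 -0.208   0.106 ] [-0.2 -0.2 -0. ] [132.4  39.5 112.2]
```

View pics/w4.png

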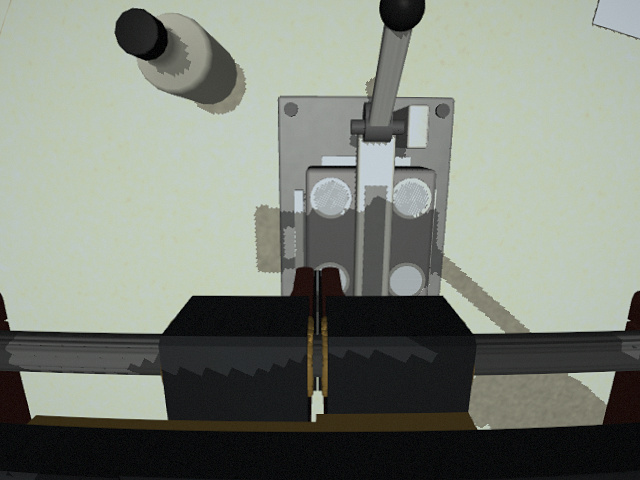

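The strap lies parallel over the case (x≈375), against the keeper (418,125). The lever is still up, with its knob at (402,8). Now the lever.

jog_arm(rows="0 0 0 40 20 0 0;0 0 0 70 40 0 0;0 0 0 99 40 20 0;0 0 0 99 40 40 0;0 0 0 99 40 48 0;0 0 0 99 40 53 0;0 0 0 100 40 57 0;0 0 0 104 40 60 0;0 0 0 108 40 63 0;0 0 0 112 40 68 0;0 0 0 112 40 68 0")

```text
time_s: 8.63
tcp_pos: [0.613, -0.1887, 0.3292]
tcp_rot: [-0.0, 0.851, -0.525, -0.002]
wrist_force: [-2.4, 2.1, 1.0]
width: 0.005
grip_force: 1.1
```

```bash
python3 - <<'E'
from h import *
p,r,o=cur();print(p,o["wrist_force"],o["time_s"])
cv2.imwrite("pics/s5.png",cv2.resize(manip.camera("side")[200:440,190:510,::-1],(800,600),interpolation=cv2.INTER_CUBIC))
E
```

```text
[ 0.613  -0.1887  0.3292] [-2.4347  2.138   0.9813] 8.6333
```

View pics/s5.png

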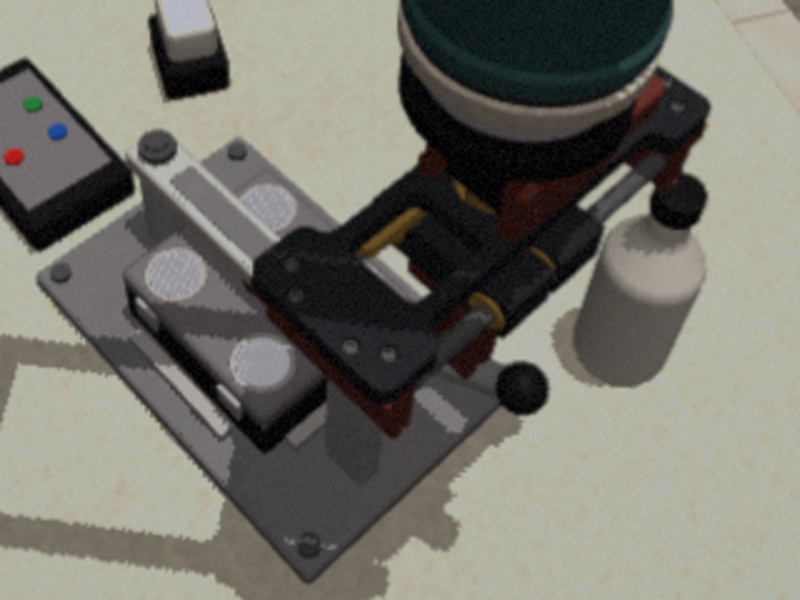

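The knob has moved down from (500,347) to (523,388), so the push works. Continuing the arc.

jog_arm(rows="0 0 0 4 0 5 0;0 0 0 9 0 11 0;0 0 0 12 0 17 0;0 0 0 15 0 23 0;0 0 0 16 0 28 0;0 0 0 17 0 33 0;0 0 0 18 0 38 0;0 0 0 18 0 41 0;0 0 0 18 0 43 0;0 0 0 18 0 43 0;0 0 0 18 0 43 0")

```text
time_s: 9.6
tcp_pos: [0.6218, -0.2056, 0.29]
tcp_rot: [-0.0, 0.851, -0.525, 0.001]
wrist_force: [-9.3, 4.1, 23.5]
width: 0.002
grip_force: 12.1
```

jog_arm(rows="0 0 0 0 0 1 0;0 0 0 0 0 2 0;0 0 0 0 0 3 0;0 0 0 0 0 3 0")

```text
time_s: 9.93
tcp_pos: [0.6217, -0.2056, 0.2897]
tcp_rot: [-0.0, 0.851, -0.525, 0.001]
wrist_force: [-14.7, 6.9, 42.4]
width: 0.006
grip_force: 21.0
```

The tip has stopped at z = 108 mm, which is the lever's down height. Retreating and checking.

jog_arm(rows="0 0 0 0 0 -20 0;0 0 0 0 0 -60 0;0 0 0 0 0 -100 0;0 0 0 -40 0 -140 0;0 0 0 -80 0 -150 0;0 0 0 -110 0 -150 0;0 0 0 -110 0 -150 0;0 0 0 -110 0 -150 0")

```text
time_s: 10.6
tcp_pos: [0.5721, -0.1062, 0.4347]
tcp_rot: [-0.0, 0.852, -0.524, 0.002]
wrist_force: [0.5, -0.8, 0.4]
width: 0.006
grip_force: 0.0
```

```bash
python3 - <<'E'
from h import *
p,r,o=cur();print(p,o["wrist_force"],o["time_s"])
k=world(Q,[.003,-.18,.102]);print(proj("side",k))
s=manip.camera("side");w=manip.camera("wrist")
cv2.imwrite("pics/f.png",np.hstack([cv2.resize(s[200:440,190:510],(400,400)),cv2.resize(w,(400,400))])[:,:,::-1])
E
```

```text
[ 0.5721 -0.1062  0.4347] [ 0.4891 -0.8173  0.4142] 10.6
[[405.5708 392.494 ]]
```

View pics/f.png

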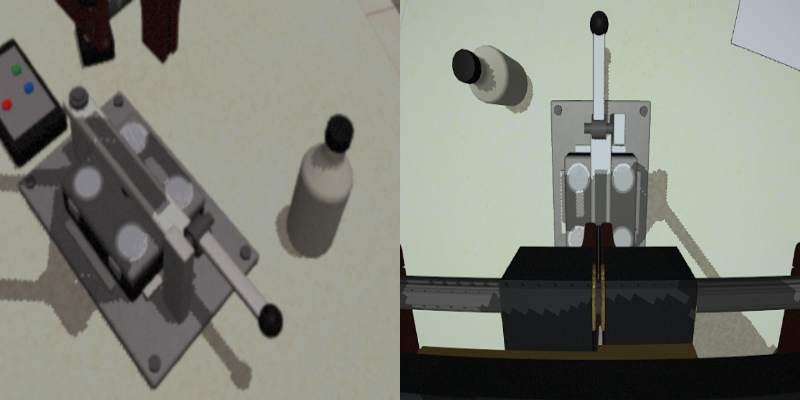

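The knob is at (270,320) in the crop, and (269.5,321) is predicted for fully down. The strap is home and the case and bottle are unmoved.

```bash
python3 -c "
from bench import manip
print(manip.sign_off())"
```

```text
the job is handed in; nothing more can be done
None
```

The job is handed in at about 11 s on the robot clock: I pushed the strap home against its stop with the lever still up, then pushed the cam lever fully down. In the last pictures the case and bottle looked unmoved, the arm never went near the stamp or control box, and no verdict came back.

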